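# Change over the wafer sorter's cassette stations

### The job

Change over both cassette stations of the wafer sorter: take the finished cassette off each platform and stand it in the grey base tray of the carry box of its size, and set the fresh cassette of the matching size, now waiting on the table, on each platform, fully down between the locating tabs with its open side towards the platform's notched edge. The cassettes are full of wafers, so keep them upright and do not let them drop, and leave the mouse and the round wafer shipper where they are.

Things in the scene. Friction and masses are not known exactly. Their poses are not given: they have to be found in the camera images.
- fin_s: Finished small cassette, at first on the small platform, 0.16 kg. White, with 50 mm wafers, 58 deep (x) x 66 wide (y) x 82 mm high; open side at -x, rear third only 38 wide. Handle bar on top along x: 56 long, 14 thick (y), z 103 to 117 mm, 21 mm clear of the top plate. Origin on the underside, 20 mm from the centre towards the open side: footprint and bar are centred at x = +20 mm, y = 0.
- fin_l: Finished large cassette, at first on the large platform, 0.26 kg. White, with 76 mm wafers, 81 deep (x) x 89 wide (y) x 82 mm high; open side at -x, rear third only 52 wide. Handle bar on top along x: 56 long, 14 thick (y), z 103 to 117 mm, 21 mm clear of the top plate. Origin on the underside, 20 mm from the centre towards the open side: footprint and bar are centred at x = +20 mm, y = 0.
- new_s: Fresh small cassette, at first on the bare table, 0.16 kg. White, with 50 mm wafers, 58 deep (x) x 66 wide (y) x 82 mm high; open side at -x, rear third only 38 wide. Handle bar on top along x: 56 long, 14 thick (y), z 103 to 117 mm, 21 mm clear of the top plate. Origin on the underside, 20 mm from the centre towards the open side: footprint and bar are centred at x = +20 mm, y = 0.
- new_l: Fresh large cassette, at first on the bare table, 0.26 kg. White, with 76 mm wafers, 81 deep (x) x 89 wide (y) x 82 mm high; open side at -x, rear third only 52 wide. Handle bar on top along x: 56 long, 14 thick (y), z 103 to 117 mm, 21 mm clear of the top plate. Origin on the underside, 20 mm from the centre towards the open side: footprint and bar are centred at x = +20 mm, y = 0.
- plat_s: Small platform, fixed: black octagonal plate 130 mm across, deck 22 mm above the table, notch 40 mm wide, 18 deep in its front edge (-x). Eight bright tabs 9 mm high, leaning out, mark the small cassette's place: 72 x 80 mm (x, y) between them at the deck, 6 mm more at their tops. Origin at table height under the centre of plate and place; x points from notch to back.
- plat_l: Large platform, fixed: black octagonal plate 130 mm across, deck 22 mm above the table, notch 40 mm wide, 18 deep in its front edge (-x). Eight bright tabs 9 mm high, leaning out, mark the large cassette's place: 95 x 103 mm (x, y) between them at the deck, 6 mm more at their tops. Origin at table height under the centre of plate and place; x points from notch to back.
- box_s: Small grey base tray of a carry box, fixed, open on top: inside 74 x 82 mm (x, y), walls 4 mm thick, rim 16 mm and inner floor 4 mm above the table. Origin at table height under its centre. Takes one small cassette upright, either way round.
- box_l: Large grey base tray of a carry box, fixed, open on top: inside 97 x 105 mm (x, y), walls 4 mm thick, rim 16 mm and inner floor 4 mm above the table. Origin at table height under its centre. Takes one large cassette upright, either way round.
- mouse: white computer mouse, 104 by 60 by 32 mm, not part of the job. Origin under its centre.
- shipper: round flat single-wafer shipper, 68 mm across, 13 mm high, not part of the job. Origin under its centre.
There are look-alikes about, which are no part of the job. What is shaped like the fin_s but blue is not meant. Leave any orange look-alike of the fin_l alone.

How it is judged (in metres and radians):
At the end, for the whole second after the job is handed in: Each finished cassette upright on the floor of its size's tray (within 12 mm of centre, either way round); each fresh one upright on its size's deck between the tabs (within 10 mm in x, 12 mm in y, 15 degrees), open side to the notch; all released, at rest (x of box_s in the frame of fin_s between 0.008 and 0.032 m and y of box_s in the frame of fin_s between -0.012 and 0.012 m and z of fin_s in the frame of box_s between 0.001 and 0.008 m and angle between each of fin_s, fin_l, new_s, new_l's own z axis and vertical below 0.06 rad and linear speed of each of fin_s, fin_l, new_s, new_l below 0.02 m/s and x of box_l in the frame of fin_l between 0.008 and 0.032 m and y of box_l in the frame of fin_l between -0.012 and 0.012 m and z of fin_l in the frame of box_l between 0.001 and 0.008 m and x of new_s in the frame of plat_s between -0.03 and -0.01 m and y of new_s in the frame of plat_s between -0.012 and 0.012 m and z of new_s in the frame of plat_s between 0.019 and 0.026 m and angle between the x axis of new_s and the x axis of plat_s, either way round below 0.26 rad and x of new_l in the frame of plat_l between -0.03 and -0.01 m and y of new_l in the frame of plat_l between -0.012 and 0.012 m and z of new_l in the frame of plat_l between 0.019 and 0.026 m and angle between the x axis of new_l and the x axis of plat_l, either way round below 0.26 rad); the robot touches nothing.
It fails at once if a cassette is tipped more than 20 degrees (angle between any of fin_s, fin_l, new_s, new_l's own z axis and vertical above 0.35 rad).
It fails at once if a cassette is dropped or thrown (moves faster than 0.5 m/s while nothing of the robot touches it) ((linear speed of fin_s above 0.5 m/s and contact force between fin_s and the fingers below 0.05 N and contact force between fin_s and the arm below 0.05 N) or (linear speed of fin_l above 0.5 m/s and contact force between fin_l and the fingers below 0.05 N and contact force between fin_l and the arm below 0.05 N) or (linear speed of new_s above 0.5 m/s and contact force between new_s and the fingers below 0.05 N and contact force between new_s and the arm below 0.05 N) or (linear speed of new_l above 0.5 m/s and contact force between new_l and the fingers below 0.05 N and contact force between new_l and the arm below 0.05 N)).
It fails at once if the mouse or the wafer shipper is moved more than 20 mm (distance of any of mouse, shipper from where it was at the start of the episode above 0.02 m).
It also fails if it takes over 112 s, if anything falls off the work surface, if the arm or the gripper's body presses on something with over 40 N, if the wrist force passes 120 N, or if a joint passes its speed limit or range.

### The arm

A 6-joint arm with a two-finger parallel gripper is mounted at the origin on the work surface. World frame = base frame: x ahead of the robot, y to its left, z up, the work surface at z = 0. Lengths are in m, angles in degrees, forces in N, time in s.
With the tool pointing down it reaches from about 0.35 to 0.775 m from the base axis. Payload 5.5 kg.
Tool frame: the origin (TCP) lies midway between the tips of the shut fingers; the grasp point (between the pads) lies 19 mm behind it; z points along the fingers, y is the line along which they close (so a half turn about z gives the same grasp; the last joint's range is limited). The gripper opens to 85 mm and grips with 20 to 120 N. Pads are 22 mm wide; open, the fingers measure 114 mm over their backs; the gripper's body (76 mm by 85 mm) begins 54 mm behind the grasp point. The pads swing forward as they close: fully open they stand 13 mm farther back than shut.
Start: joints at [-80.306, 17.945, 2.641, 74.691, 0, 82.002], TCP at [0.175, -0.548, 0.231] pointing down, gripper open.
Joint ranges: [-158.12, 158.12], [-49.38, 96.58], [-58.88, 72.47], [-126.05, 133.96], [-84.25, 85.87], [-180, 180]. Speed limits (degrees/s): [147.25, 147.25, 180, 180, 180, 180].

### API

Orientations are given as a 3x3 rotation matrix whose columns are the frame's x, y, z axes.
In Python, from station import ctrl gives the robot as it stands.
- The arm moves only by the tool apply_moves, never from a script. Its argument "series" is one flat list of numbers, 5 for each row, row after row: the shift along the tool's x, y, z in mm, then the turn about the tool's z in degrees, then the opening, from 0 (shut) to 1 (fully open). A call has 1 to 20 rows; each row shifts and turns the commanded pose from where the row before left it, along the tool's axes as they then stand; what a row does not reach is not made up. A row lasts 1/8 s, in which the tool goes at most 62.5 mm and 10.7 degrees, less where a joint would pass 70% of its speed; a pose out of reach is approached as far as the arm can. A call with a gripper value outside its range is refused whole. The fingers move at their own pace and stop on an object; "newtons" is the grip in N (left out, the last holds). Time passes only in rows, so rows that do not move let the fingers close. It gives the time, the measured TCP pose, the force, the opening and the grip force at its end, in the units of the state.
- ctrl.get_obs(): the state, without advancing time (a new reading comes with each control period).
- ctrl.capture(name): name is "scene" or "side" or "wrist"; returns the picture (384x512x3 uint8, red, green, blue); there is no depth.
- ctrl.calibration(name): a dict with "camera_matrix" (3x3 intrinsics, pixels), "D" ([k1, k2, p1, p2, k3] as OpenCV has them; the pictures are not rectified), "xyz" and "attitude" of the camera in the world. Camera axes: x right, y up, looking along -z (the intrinsics and any distortion apply to the point x, -y, -z); pixel columns grow to the right and rows downward; lengths in m; the calibration is good to about 2 mm. A picture is of the moment at which its call begins: read the wrist's pose just before it. calibration takes no time and is no camera call; for the wrist camera it gives the pose at the moment of the call.
- ctrl.job_done(): hands the job in; it is judged then, once.
Trained networks look in the newest picture that a camera, given by its name, has taken for a name from the list of things; names that differ only in an ending like _2 or _b are one class to them, and where a whole thing is asked for, a point or a joint stands for the part that bears it (a point fixed in the world has none). Each returns a list of dicts, best first, with "conf" (0 to 1); they miss things now and then, are a little off and sometimes report something else, mostly with a low value. They report only what shows in the picture. A call takes as long as a camera call. They do not tell look-alikes from the thing itself.
- ctrl.regions_of(camera, query): "pixels" (384x512 bool, what is visible of it) and "extent" ([left, top, right, bottom] in pixels, round what is visible of it).
The state is a dict: "t": time; "joint_pos": joint angles; "qvel": joint speeds; "tau": joint torques, N m; "ee_pos": TCP position; "eef_rot": TCP orientation; "ft_force": force on the tool from outside, world axes, zero at the start; "wrist_torque": the same for the moment, N m; "width": finger opening in m; "finger_force": force on a finger pad.
Only numpy, scipy, OpenCV 4.12 (cv2) and the standard library are available. Lean on these libraries where they do the work, as an engineer would, in place of code of your own. Each camera call takes 0.05 s, during which the arm holds its last target. There are 200 camera calls.

## Working session

There is one attempt and no reset: what is moved stays moved. The work goes in short steps, Python scripts to look and compute and a tool call to move; the robot and the scene stay as the last step left them, time stands still between calls to the robot, and variables do not carry over. Pictures are saved under pics/ and viewed, at most 14 in all, crops included, and the job is handed in when it is done.

Besides the shell and the picture viewer there is one more tool, called after ">>>" by a JSON object that holds its "name" and its "arguments". apply_moves: Moves the arm, as the interface text tells. Its arguments: {"type":"object","properties":{"series":{"type":"array","items":{"type":"number"}},"newtons":{"type":"number"}},"required":["series"]}

```bash
mkdir -p pics; ls
python3 - <<'E'
from station import ctrl
import cv2,numpy as np
np.set_printoptions(precision=4,suppress=True)
o=ctrl.get_obs();print(o['t'],o['ee_pos'],o['eef_rot'])
for c in ["scene","side","wrist"]:
    im=ctrl.capture(c);cv2.imwrite(f"pics/{c}0.png",im[:,:,::-1])
    k=ctrl.calibration(c);print(c,k)
E
```

```text
pics
0.0 [ 0.1746 -0.5473  0.2304] [[ 0.9527  0.3039 -0.0003]
 [ 0.3039 -0.9527  0.0018]
 [ 0.0003 -0.0019 -1.    ]]
scene {'camera_matrix': array([[347.0978,   0.    , 259.5571],
       [  0.    , 347.0978, 188.5207],
       [  0.    ,   0.    ,   1.    ]]), 'D': array([-0.098,  0.   ,  0.   ,  0.   ,  0.   ]), 'xyz': array([ 1.2065, -0.4141,  0.6834]), 'attitude': array([[ 0.5453, -0.4945,  0.6769],
       [ 0.838 ,  0.341 , -0.426 ],
       [-0.0202,  0.7995,  0.6003]])}
side {'camera_matrix': array([[402.183 ,   0.    , 247.0159],
       [  0.    , 402.183 , 195.331 ],
       [  0.    ,   0.    ,   1.    ]]), 'D': array([-0.1249,  0.    ,  0.    ,  0.    ,  0.    ]), 'xyz': array([-0.0756,  0.711 ,  1.0558]), 'attitude': array([[-0.7552,  0.4841, -0.442 ],
       [-0.6555, -0.5658,  0.5002],
       [-0.008 ,  0.6675,  0.7446]])}
wrist {'camera_matrix': array([[291.0871,   0.    , 256.0002],
       [  0.    , 291.0871, 192.2684],
       [  0.    ,   0.    ,   1.    ]]), 'D': array([-0.0014,  0.    ,  0.    ,  0.    ,  0.    ]), 'xyz': array([ 0.2476, -0.5256,  0.3741]), 'attitude': array([[ 0.3044,  0.9092,  0.2839],
       [-0.9525,  0.2907,  0.0903],
       [-0.0004, -0.2979,  0.9546]])}
```

View pics/scene0.png

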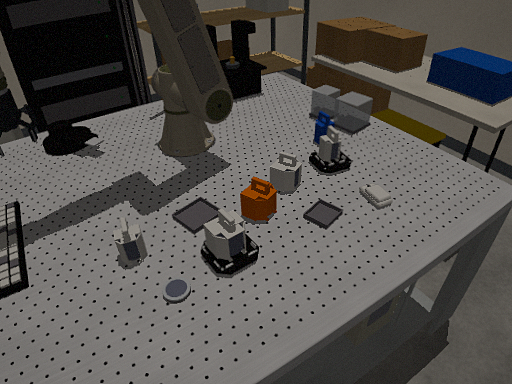

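View pics/side0.png

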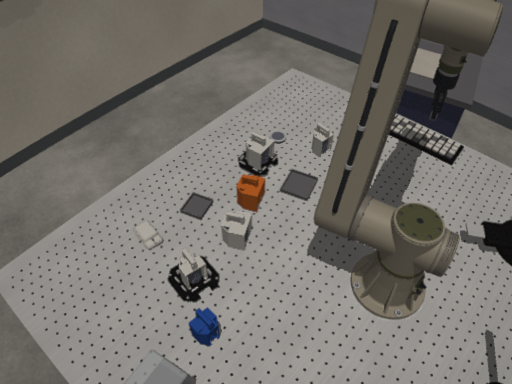

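The pictures show these cassettes:

| Camera | White on large platform | White on small platform | White on table, large | White on table, small | Orange look-alike | Blue look-alike |
|---|---|---|---|---|---|---|
| scene | (228,240) | (330,150) | (286,172) | (130,243) | (259,200) | (323,130) |
| side | (260,150) | (193,270) | (236,230) | (321,140) | (251,191) | (205,326) |

In the scene picture the trays are at (197,214) large and (323,213) small. The mouse is at (376,195) and the shipper at (177,290).

Next I'll fit poses by silhouette in both views.

```bash
cat > h.py <<'E'
import numpy as np,cv2
from scipy.optimize import minimize
np.set_printoptions(precision=4,suppress=True)
def proj(k,P):
    R=np.array(k['attitude'])@np.diag([1,-1,-1]);t=-R.T@np.array(k['xyz'])
    return cv2.projectPoints(np.asarray(P,float).reshape(-1,1,3),cv2.Rodrigues(R.T)[0],t,k['camera_matrix'],k['D'])[0].reshape(-1,2)
def ray(k,uv,z):
    n=cv2.undistortPoints(np.array(uv,float).reshape(-1,1,2),k['camera_matrix'],k['D']).reshape(-1,2)
    d=np.c_[n[:,0],-n[:,1],-np.ones(len(n))]@np.array(k['attitude']).T
    c=np.array(k['xyz']);return c+d*((z-c[2])/d[:,2])[:,None]
def box(x0,x1,y0,y1,z0,z1): return np.array([[x,y,z] for x in(x0,x1) for y in(y0,y1) for z in(z0,z1)],float)
def cassette(D,W,N):   # mm, origin as in the task
    f=20-D/2; s=f+2*D/3; e=20+D/2
    return [box(f,s,-W/2,W/2,0,82),box(s,e,-N/2,N/2,0,82),box(-8,48,-7,7,103,117),box(-8,0,-7,7,82,103),box(40,48,-7,7,82,103)]
def tray(X,Y): return [box(-X/2-4,X/2+4,-Y/2-4,Y/2+4,0,16)]
M={'s':cassette(58,66,38),'l':cassette(81,89,52),'ts':tray(74,82),'tl':tray(97,105)}
def T(p,P,z=0):
    c,s=np.cos(p[2]),np.sin(p[2]);P=np.asarray(P)/1000
    return np.c_[p[0]+c*P[:,0]-s*P[:,1],p[1]+s*P[:,0]+c*P[:,1],P[:,2]+z]
def sil(k,m,p,z,S=4):
    im=np.zeros((384*S,512*S),np.uint8)
    for b in m:
        h=cv2.convexHull((proj(k,T(p,b,z))*S).astype(np.float32)).astype(np.int32)
        cv2.fillConvexPoly(im,h,1)
    return cv2.resize(im.astype(np.float32),(512,384),interpolation=cv2.INTER_AREA)
def fit(views,m,z,p0,yaws=8):   # views: [(calib, mask)]
    def cost(q):
        p=[q[0]/1000,q[1]/1000,q[2]/50];c=0
        for k,mk in views:
            s=sil(k,m,p,z);c+=1-np.minimum(s,mk).sum()/np.maximum(s,mk).sum()
        return c/len(views)
    out=[]
    for a in np.arange(yaws)*2*np.pi/yaws:
        off=np.array([.02*np.cos(a),.02*np.sin(a)])*(m is M['s'] or m is M['l'])
        q0=np.array([(p0[0]-off[0])*1000,(p0[1]-off[1])*1000,a*50])
        r=minimize(cost,q0,method='Nelder-Mead',options=dict(initial_simplex=[q0,q0+[12,0,0],q0+[0,12,0],q0+[0,0,15]],xatol=.2,fatol=1e-4,maxfev=120))
        out.append((r.fun,r.x[0]/1000,r.x[1]/1000,np.degrees(r.x[2]/50)%360))
    return sorted(out)
E
python3 - <<'E'
from station import ctrl
from h import *
import pickle
d={}
for c in ["scene","side"]:
    im=ctrl.capture(c);k=ctrl.calibration(c);d[c]=(im,k,{})
    for q in ["fin_s","fin_l","plat_s","plat_l","box_s","box_l","mouse","shipper"]:
        r=ctrl.regions_of(c,q);d[c][2][q]=r
        for x in r:
            e=x['extent'];print(c,q,round(x['conf'],2),np.round(e),x['pixels'].sum(),ray(k,[[(e[0]+e[2])/2,(e[1]+e[3])/2]],.05)[0][:2],im[x['pixels']].mean(0).round())
pickle.dump(d,open('d.pkl','wb'))
E
```

```text
scene fin_s 0.98 [202. 212. 246. 264.] 1682 [ 0.6174 -0.1551] [89. 86. 83.]
scene fin_s 0.97 [241. 177. 274. 221.] 1273 [0.5311 0.0034] [92. 42.  5.]
scene fin_s 0.73 [319. 126. 344. 164.] 606 [0.4197 0.3938] [72. 70. 67.]
scene fin_s 0.56 [316. 113. 334. 146.] 337 [0.3137 0.4579] [11. 28. 65.]
scene fin_l 0.98 [202. 212. 246. 264.] 1682 [ 0.6174 -0.1551] [89. 86. 83.]
scene fin_l 0.97 [241. 177. 274. 221.] 1273 [0.5311 0.0034] [92. 42.  5.]
scene fin_l 0.73 [319. 126. 344. 164.] 606 [0.4197 0.3938] [72. 70. 67.]
scene fin_l 0.56 [316. 113. 334. 146.] 337 [0.3137 0.4579] [11. 28. 65.]
scene plat_s 0.8 [311. 153. 350. 170.] 485 [0.5019 0.3151] [21. 20. 20.]
scene plat_s 0.69 [199. 241. 256. 272.] 917 [ 0.6782 -0.1791] [21. 20. 20.]
scene plat_l 0.8 [311. 153. 350. 170.] 485 [0.5019 0.3151] [21. 20. 20.]
scene plat_l 0.69 [199. 241. 256. 272.] 917 [ 0.6782 -0.1791] [21. 20. 20.]
scene box_s 0.97 [305. 196. 342. 228.] 689 [0.6852 0.1229] [56. 53. 54.]
scene box_s 0.89 [174. 197. 219. 236.] 923 [ 0.5031 -0.1793] [60. 56. 58.]
scene box_l 0.97 [305. 196. 342. 228.] 689 [0.6852 0.1229] [56
[... 954 characters left out ...]
354 [ 0.5848 -0.1049] [44. 42. 41.]
side plat_l 0.92 [168. 257. 217. 303.] 934 [0.4277 0.3809] [41. 39. 38.]
side plat_l 0.8 [241. 153. 278. 177.] 354 [ 0.5848 -0.1049] [44. 42. 41.]
side box_s 0.73 [281. 170. 319. 201.] 784 [ 0.4139 -0.1191] [79. 76. 77.]
side box_s 0.69 [182. 192. 214. 218.] 641 [0.6163 0.1713] [82. 79. 80.]
side box_l 0.73 [281. 170. 319. 201.] 784 [ 0.4139 -0.1191] [79. 76. 77.]
side box_l 0.69 [182. 192. 214. 218.] 641 [0.6163 0.1713] [82. 79. 80.]
side mouse 0.91 [133. 221. 160. 247.] 435 [0.6526 0.3628] [156. 151. 143.]
side mouse 0.72 [163. 256. 218. 304.] 975 [0.4319 0.3834] [41. 40. 39.]
side shipper 0.68 [270. 131. 285. 145.] 161 [ 0.6264 -0.266 ] [102. 102. 105.]
```

Run:
```python
from station import ctrl
from h import *
import pickle
d=pickle.load(open('d.pkl','rb'))
for c in d:
    d[c][0][:]=ctrl.capture(c)
    d[c][2]['new']=ctrl.regions_of(c,'new_s')
    for x in d[c][2]['new']: print(c,round(x['conf'],2),np.round(x['extent']),d[c][0][x['pixels']].mean(0).round())
pickle.dump(d,open('d.pkl','wb'))
def near(c,q,uv):
    L=[x for g in q for x in d[c][2][g]]
    x=min(L,key=lambda x:np.hypot((x['extent'][0]+x['extent'][2])/2-uv[0],(x['extent'][1]+x['extent'][3])/2-uv[1]));return d[c][1],x['pixels'].astype(np.float32)
J=[('fin_l',['fin_l','new'],(224,238),(259,151),'l',.022,(.62,-.16)),('fin_s',['fin_s','new'],(331,145),(192,267),'s',.022,(.44,.37)),
('new_l',['fin_l','new'],(286,172),(236,230),'l',0,(.46,.1)),('new_s',['fin_s','new'],(130,243),(321,140),'s',0,(.5,-.3)),
('box_s',['box_s'],(323,212),(198,205),'ts',0,(.66,.14)),('box_l',['box_l'],(197,216),(300,185),'tl',0,(.47,-.15)),('orange',['fin_s'],(258,199),(251,192),'l',0,(.52,.01))]
for n,q,a,b,m,z,p0 in J:
    v=[near('scene',q,a),near('side',q,b)]
    print(n,[np.round(r,3) for r in fit(v,M[m],z,p0,8 if 't' not in m else 4)[:3]])
cv2.imwrite('pics/crop1.png',np.hstack([cv2.resize(d['scene'][0][100:280,95:355],(520,360)),cv2.resize(d['side'][0][120:310,160:340],(280,360))])[:,:,::-1])
```

```text
scene 0.89 [269. 149. 304. 193.] [87. 85. 81.]
scene 0.65 [112. 218. 147. 264.] [85. 83. 80.]
side 0.96 [312. 122. 332. 158.] [105. 102.  98.]
side 0.92 [224. 211. 254. 253.] [124. 121. 115.]
side 0.7 [183. 193. 214. 217.] [77. 74. 75.]
side 0.6 [270. 134. 285. 143.] [102. 102. 105.]
side 0.55 [244. 132. 273. 167.] [111. 109. 104.]
fin_l [array([ 0.102,  0.609, -0.151,  4.805]), array([  0.126,   0.628,  -0.167, 102.913]), array([  0.152,   0.639,  -0.146, 204.68 ])]
fin_s [array([  0.148,   0.435,   0.367, 341.304]), array([  0.148,   0.434,   0.366, 340.458]), array([  0.149,   0.432,   0.368, 341.92 ])]
new_l [array([ 0.12 ,  0.442,  0.155, 21.603]), array([ 0.12 ,  0.442,  0.155, 23.122]), array([  0.158,   0.466,   0.148, 130.421])]
new_s [array([  0.127,   0.472,  -0.362, 347.635]), array([  0.127,   0.474,  -0.362, 346.141]), array([  0.131,   0.474,  -0.361, 340.78 ])]
box_s [array([ 0.142,  0.651,  0.155, 17.771]), array([  0.142,   0.651,   0.155, 197.771]), array([  0.154,   0.649,   0.152, 105.796])]
box_l [array([ 0.123,  0.44 , -0.155, 13.008]), array([  0.123,   0.44 ,  -0.155, 193.008]), array([  0.162,   0.441,  -0.157, 104.764])]
orange [array([ 0.101,  0.512,  0.005, 19.831]), array([ 0.101,  0.512,  0.005, 19.153]), array([  0.134,   0.535,  -0.003, 121.482])]
```

View pics/crop1.png

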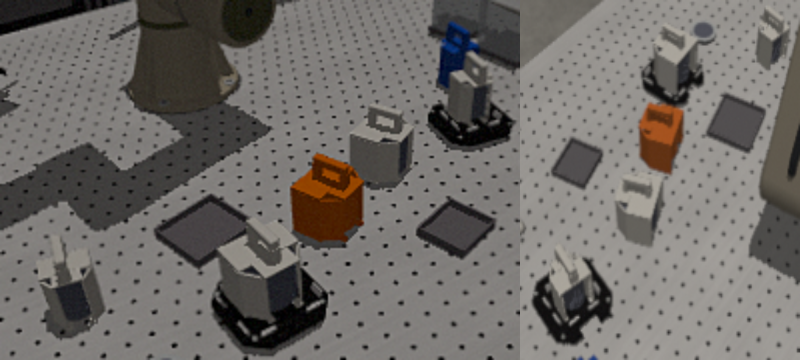

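The yaw fits are ambiguous, because I can't tell which way the dark faces point. I'll look from above with the wrist camera before choosing grasps.

>>> {"name": "apply_moves", "arguments": {"series": [50,-23,-9,0,1,50,-23,-9,0,1,50,-23,-9,0,1,50,-23,-9,0,1,50,-23,-9,0,1,50,-23,-9,0,1,50,-23,-9,0,1,50,-23,-9,0,1,0,0,0,0,1,0,0,0,0,1]}}

```text
t: 2.5
ee_pos: [0.4998, -0.2509, 0.3031]
eef_rot: [[0.952, 0.305, -0.001], [0.305, -0.952, -0.0], [-0.001, -0.0, -1.0]]
ft_force: [-0.5, 1.0, -0.2]
width: 0.0852
finger_force: 0.0
```

```bash
cat > w.py <<'E'
from station import ctrl
from h import *
import pickle,sys
n=sys.argv[1]
o=ctrl.get_obs();print(o['t'],o['ee_pos'],np.degrees(np.arctan2(o['eef_rot'][1][0],o['eef_rot'][0][0])),o['width'],o['finger_force'])
k=ctrl.calibration('wrist');im=ctrl.capture('wrist')
cv2.imwrite(f'pics/{n}.png',im[:,:,::-1])
R={q:ctrl.regions_of('wrist',q) for q in sys.argv[2:]}
for q in R:
    for x in R[q]:
        e=x['extent'];print(q,round(x['conf'],2),np.round(e),ray(k,[[(e[0]+e[2])/2,(e[1]+e[3])/2]],.05)[0][:2],im[x['pixels']].mean(0).round())
pickle.dump((im,k,R),open(n+'.pkl','wb'))
E
python3 w.py wA fin_s new_s box_l plat_l
```

```text
2.5 [ 0.4998 -0.2509  0.3031] 17.73775865258181 0.08522326894243426 0.0
fin_s 0.84 [ 11.  32. 122. 110.] [0.5345 0.0096] [161.  88.   2.]
fin_s 0.63 [155.   0. 248.  83.] [ 0.6191 -0.1442] [191. 191. 184.]
new_s 0.6 [300. 159. 366. 223.] [ 0.4902 -0.3714] [127. 125. 119.]
box_l 0.57 [146. 134. 226. 207.] [ 0.4549 -0.1643] [121. 118. 119.]
plat_l 0.97 [162.   2. 270.  95.] [ 0.617 -0.163] [66. 66. 64.]
```

View pics/wA.png

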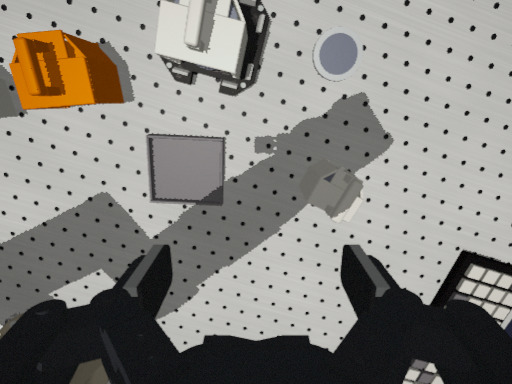

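In the wrist view:
- fin_l is at (205,35), with its narrow end towards the top of the picture, so its open side faces world -x.
- The large tray is at (187,170) and the shipper at (337,53).
- new_s is in shadow at (332,190).
- The orange look-alike is at (65,70).

Next I'll look over the other half.

>>> {"name": "apply_moves", "arguments": {"series": [17,-54,0,0,1,17,-54,0,0,1,17,-54,0,0,1,17,-54,0,0,1,17,-54,0,0,1,17,-54,0,0,1,17,-54,0,0,1,17,-54,0,0,1,0,0,0,0,1,0,0,0,0,1]}}

```text
t: 4.0
ee_pos: [0.4981, 0.2012, 0.3031]
eef_rot: [[0.953, 0.304, -0.0], [0.304, -0.953, -0.001], [-0.001, 0.001, -1.0]]
ft_force: [0.5, -0.2, -0.5]
width: 0.0851
finger_force: 0.0
```

```bash
python3 w.py wB fin_s new_s box_s plat_s mouse
python3 - <<'E'
import cv2,numpy as np
a=cv2.imread('pics/wA.png');b=cv2.imread('pics/wB.png')
c=cv2.resize(a[145:230,285:385],(300,300)); c=np.clip(c*1.5,0,255).astype(np.uint8)
cv2.imwrite('pics/c2.png',np.hstack([cv2.resize(b,(500,300)) if 0 else cv2.resize(b,(400,300)),c]))
E
```

```text
4.0 [0.4981 0.2012 0.3031] 17.679124250724342 0.08514378903297885 0.0
fin_s 0.89 [ 13. 198.  94. 272.] [0.2972 0.4533] [ 22.  58. 113.]
fin_s 0.85 [ 81. 131. 166. 195.] [0.4377 0.3727] [152. 151. 145.]
fin_s 0.84 [348. 144. 438. 216.] [0.5291 0.0063] [149.  78.   4.]
fin_s 0.61 [476. 110. 512. 175.] [ 0.6185 -0.1012] [116. 114. 109.]
new_s 0.94 [244. 155. 314. 231.] [0.462 0.153] [188. 187. 180.]
box_s 0.78 [408. 219. 495. 282.] [ 0.4547 -0.127 ] [103. 100. 102.]
box_s 0.64 [283.  26. 361.  93.] [0.6438 0.1594] [120. 117. 118.]
plat_s 0.97 [ 97. 100. 197. 205.] [0.4623 0.3444] [57. 56. 54.]
plat_s 0.77 [457.  88. 511. 189.] [ 0.6194 -0.0853] [40. 39. 39.]
mouse 0.86 [159.   0. 214.  35.] [0.6371 0.3317] [182. 181. 174.]
```

View pics/c2.png

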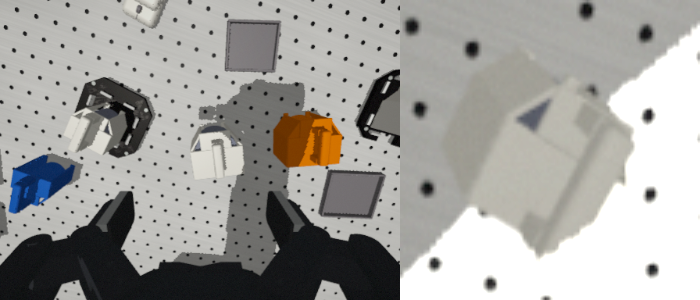

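Both crops agree with the fits. new_s has its narrow end up-right at about yaw -17°, and fin_s is at about -20°. Now I'll refine with the wrist masks.

```bash
cat > fitall.py <<'E'
from h import *
import pickle
d=pickle.load(open('d.pkl','rb'));W={n:pickle.load(open(n+'.pkl','rb')) for n in('wA','wB')}
def near(S,uv):
    L=[x for g in S[2] for x in S[2][g] if g not in('plat_s','plat_l','mouse')]
    x=min(L,key=lambda x:np.hypot((x['extent'][0]+x['extent'][2])/2-uv[0],(x['extent'][1]+x['extent'][3])/2-uv[1]));return S[1],x['pixels'].astype(np.float32)
J=[('fin_l',(224,238),(259,151),'wA',(201,41),'l',.022,(.609,-.151,4.8)),('fin_s',(331,145),(192,267),'wB',(123,163),'s',.022,(.435,.367,-18)),
('new_l',(286,172),(236,230),'wB',(279,193),'l',0,(.442,.155,21.6)),('new_s',(130,243),(321,140),'wA',(333,191),'s',0,(.472,-.362,-13)),
('box_s',(323,212),(198,205),'wB',(322,60),'ts',0,(.651,.155,17)),('box_l',(197,216),(300,185),'wA',(186,170),'tl',0,(.44,-.155,13))]
for n,a,b,w,c,m,z,p0 in J:
    v=[near(W[w],c)]
    for vv,t in((v,'w'),(v+[near(d['scene'],a),near(d['side'],b)],'all')):
        def cost(q):
            s=0
            for k,mk in vv:
                g=sil(k,M[m],[q[0]/1e3,q[1]/1e3,q[2]/50],z);s+=1-np.minimum(g,mk).sum()/np.maximum(g,mk).sum()
            return s/len(vv)
        q0=np.array([p0[0]*1e3,p0[1]*1e3,np.radians(p0[2])*50])
        r=minimize(cost,q0,method='Nelder-Mead',options=dict(initial_simplex=[q0,q0+[10,0,0],q0+[0,10,0],q0+[0,0,8]],xatol=.1,fatol=1e-4))
        print(n,t,round(r.fun,3),r.x[:2].round(1),np.degrees(r.x[2]/50).round(1))
        if t=='w':fin=r.x
    im=W[w][0]; P=[fin[0]/1e3,fin[1]/1e3,fin[2]/50]
    for bx in M[m]:
        h=cv2.convexHull(proj(W[w][1],T(P,bx,z)).astype(np.float32)).astype(np.int32);cv2.polylines(im,[h],True,(255,0,0),1)
cv2.imwrite('pics/ov.png',np.hstack([cv2.resize(W['wA'][0][:230,140:390],(400,368)),cv2.resize(W['wB'][0][20:250,80:330],(400,368))])[:,:,::-1])
E
python3 fitall.py
```

```text
fin_l w 0.039 [ 613.4 -153. ] 6.3
fin_l all 0.087 [ 612.3 -152.6] 4.7
fin_s w 0.081 [430.  364.6] -15.5
fin_s all 0.14 [430.  365.6] -13.5
new_l w 0.066 [444.  149.2] 24.9
new_l all 0.114 [444.3 151.3] 23.1
new_s w 0.059 [ 474.6 -365.5] -9.3
new_s all 0.116 [ 474.9 -362.8] -11.7
box_s w 0.018 [650.2 152.8] 16.4
box_s all 0.105 [650.3 153.2] 17.1
box_l w 0.017 [ 443.  -159.3] 14.9
box_l all 0.106 [ 442.3 -159. ] 14.2
```

View pics/ov.png

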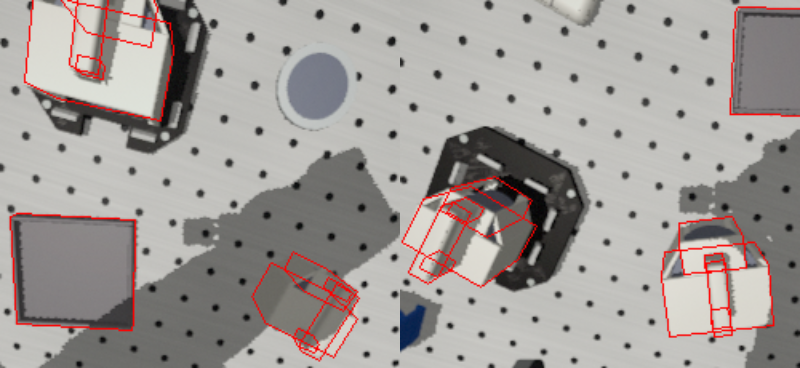

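Overlays fit well, and the notch of plat_l shows at (105,125) on the side towards fin_l's open side. I'll check the wrist joint range and compute the first moves.

```bash
cat > mv.py <<'E'
from station import ctrl
from h import *
import sys
def rel(x,y,z,yaw=None):
    o=ctrl.get_obs();R=np.array(o['eef_rot']);p=np.array(o['ee_pos'])
    d=R.T@(np.array([x,y,z])-p)*1000;y0=np.degrees(np.arctan2(R[1,0],R[0,0]))
    print('t',round(o['t'],2),'at',p,'yaw',round(y0,2),'j',np.round(o['joint_pos'],1),'w',round(o['width'],4))
    # turn first with last target: shift before turn, in present tool axes
    print('shift mm (present axes)',d.round(1),'turn',None if yaw is None else round(y0-yaw,2))
if __name__=='__main__':
    a=[float(v) for v in sys.argv[1:]];rel(*a)
E
python3 mv.py .633 -.151 .235 5.5
```

```text
t 4.3 at [0.4984 0.2007 0.3034] yaw 17.57 j [ 13.4  13.2   6.3  83.1  -0.  175.8] w 0.0854
shift mm (present axes) [ 22.1 375.9  68.5] turn 12.07
```

>>> {"name": "apply_moves", "arguments": {"series": [3,54,10,0,1,3,54,10,0,1,3,54,10,0,1,3,54,10,0,1,3,54,10,0,1,3,53,9,0,1,4,53,9,0,1,0,0,0,6,1,0,0,0,6,1,0,0,0,0,1,0,0,0,0,1]}}

```text
t: 5.68
ee_pos: [0.6333, -0.1499, 0.2354]
eef_rot: [[0.995, 0.1, 0.0], [0.1, -0.995, -0.0], [0.0, 0.0, -1.0]]
ft_force: [-0.2, -0.4, -0.5]
width: 0.0857
finger_force: 0.0
```

```bash
python3 w.py wC fin_l plat_l
cat > fit1.py <<'E'
# usage: pkl query model z x y yaw [overlay name]
import sys,pickle
from h import *
n,q,m,z,x,y,w=sys.argv[1:8];im,k,R=pickle.load(open(n+'.pkl','rb'))
z=float(z);p0=[float(x),float(y),np.radians(float(w))]
best=None
for r in R[q]:
    mk=r['pixels'].astype(np.float32)
    def cost(c):
        g=sil(k,M[m],[c[0]/1e3,c[1]/1e3,c[2]/50],z);return 1-np.minimum(g,mk).sum()/max(1,np.maximum(g,mk).sum())
    q0=np.array([p0[0]*1e3,p0[1]*1e3,p0[2]*50])
    r_=minimize(cost,q0,method='Nelder-Mead',options=dict(initial_simplex=[q0,q0+[8,0,0],q0+[0,8,0],q0+[0,0,6]],xatol=.1,fatol=1e-4))
    if best is None or r_.fun<best.fun:best=r_
f=best.x;P=[f[0]/1e3,f[1]/1e3,f[2]/50]
print(q,m,round(best.fun,3),f[:2].round(1),np.degrees(P[2]).round(1),'bar',[(f[0]+20*np.cos(P[2])).round(1),(f[1]+20*np.sin(P[2])).round(1)])
for b in M[m]: cv2.polylines(im,[cv2.convexHull(proj(k,T(P,b,z)).astype(np.float32)).astype(np.int32)],True,(255,0,0),1)
cv2.imwrite(f'pics/{n}_ov.png',im[:,:,::-1])
E
python3 fit1.py wC fin_l l .022 .613 -.153 5.5; python3 mv.py .633 -.151 .112 5.5
```

```text
5.675 [ 0.6333 -0.1499  0.2354] 5.7668470699093985 0.08570731737781925 0.0
fin_l 0.63 [208. 135. 303. 229.] [ 0.6203 -0.1522] [168. 167. 160.]
fin_l 0.57 [ 67. 192. 173. 289.] [0.527  0.0088] [164.  90.   3.]
fin_l 0.22 [376. 252. 449. 306.] [ 0.5102 -0.3692] [122. 121. 116.]
plat_l 0.9 [205. 112. 312. 203.] [ 0.6491 -0.1532] [62. 61. 59.]
fin_l l 0.076 [ 609.9 -152.5] 4.5 bar [np.float64(629.8), np.float64(-150.9)]
t 5.83 at [ 0.6334 -0.1495  0.2355] yaw 5.75 j [-20.3  26.7  16.2  79.4  -0.  153.9] w 0.0853
shift mm (present axes) [ -0.6   1.4 123.5] turn 0.25
```

View pics/wC_ov.png

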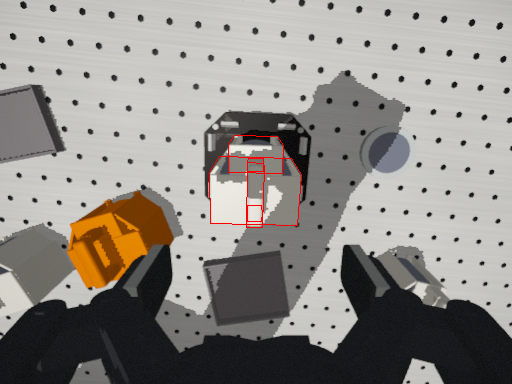

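The overlay puts the bar at column 255, midway between the fingers (157 and 355), so I'll descend and grip.

>>> {"name": "apply_moves", "arguments": {"series": [-1,1,30,0,1,0,0,35,0,1,0,0,35,0,1,0,0,23,0,1,0,0,0,0,1,0,0,0,0,0,0,0,0,0,0,0,0,0,0,0,0,0,0,0,0,0,0,0,0,0,0,0,0,0,0,0,0,0,0,0], "newtons": 50}}

```text
t: 7.32
ee_pos: [0.6328, -0.1506, 0.1128]
eef_rot: [[0.995, 0.099, 0.001], [0.099, -0.995, -0.0], [0.001, 0.0, -1.0]]
ft_force: [-0.3, 1.8, 4.9]
width: 0.0128
finger_force: 53.5
```

>>> {"name": "apply_moves", "arguments": {"series": [0,0,-5,0,0,0,0,-15,0,0,0,0,-25,0,0,0,0,-25,0,0,0,0,0,0,0]}}

```text
t: 7.95
ee_pos: [0.634, -0.1514, 0.1851]
eef_rot: [[0.995, 0.099, 0.005], [0.099, -0.995, -0.002], [0.004, 0.002, -1.0]]
ft_force: [-1.0, -0.9, -3.0]
width: 0.0132
finger_force: 52.7
```

```bash
python3 w.py wD plat_l ; python3 mv.py .444 -.159 .17 14.7
```

```text
7.95 [ 0.634  -0.1514  0.1851] 5.682557219569355 0.013198526804432073 52.71592319011688
plat_l 0.68 [194. 116. 317. 195.] [ 0.6613 -0.15  ] [57. 56. 54.]
plat_l 0.41 [180. 150. 333. 331.] [ 0.5715 -0.1603] [147. 146. 140.]
plat_l 0.39 [382. 270. 489. 358.] [ 0.4983 -0.3751] [132. 131. 126.]
t 8.05 at [ 0.6324 -0.1508  0.182 ] yaw 5.69 j [-20.5  27.3   9.7  72.4  -0.  153.8] w 0.0131
shift mm (present axes) [-188.3  -10.5   12. ] turn -9.01
```

View pics/wD.png

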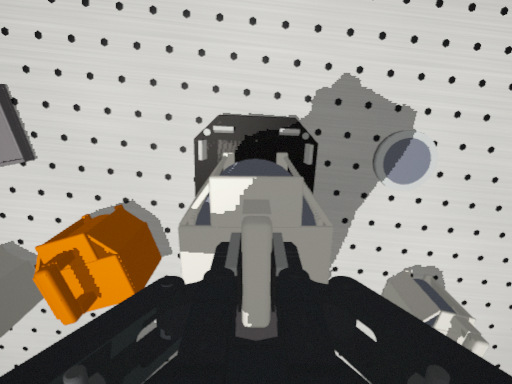

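The cassette is held level, with its bar's far end at about (257,203), and the platform below is clear. Next is the carry to the large tray. First I'll compute the bar's offset along the fingers.

Run:
```python
from h import *;import pickle
im,k,R=pickle.load(open('wD.pkl','rb'))
for v in (200,204,208,212):
    p=ray(k,[[257,v]],.2113)[0]; print(v,p,'along',(p[:2]-[.634,-.1514])@[.995,.099]*1e3-28)
g=im[190:225,257].mean(1);print(g.round())
```

```text
200 [ 0.6702 -0.1495  0.2113] along 8.190732476534933
204 [ 0.6684 -0.1497  0.2113] along 6.3849488316864225
208 [ 0.6666 -0.1499  0.2113] along 4.5636522903436045
212 [ 0.6647 -0.1501  0.2113] along 2.726639186767791
[139. 140. 140. 139. 139. 140. 139. 139. 138. 129. 122. 121. 122. 123.
 122. 123. 124. 120. 122. 121. 123. 122. 122. 124. 135. 134. 120. 120.
 123. 120. 123. 123. 125. 128. 129.]
```

>>> {"name": "apply_moves", "arguments": {"series": [-25,-1,0,-2,0,-45,-3,0,-2,0,-50,-3,0,-2,0,-45,-3,0,-2,0,-23,-1,0,-1,0,0,0,0,0,0,0,0,0,0,0]}}

```text
t: 8.93
ee_pos: [0.4458, -0.1714, 0.1818]
eef_rot: [[0.967, 0.253, -0.0], [0.253, -0.967, 0.0], [0.0, -0.0, -1.0]]
ft_force: [1.0, -0.1, -2.9]
width: 0.0129
finger_force: 52.6
```

```bash
python3 w.py wE box_l; python3 mv.py .444 -.159 .12 14.7
```

```text
8.925 [ 0.4458 -0.1714  0.1818] 14.671614112330596 0.012941657314743104 52.616482973098755
box_l 0.64 [188. 123. 295. 197.] [ 0.4646 -0.1537] [112. 109. 110.]
t 9.03 at [ 0.4462 -0.1713  0.1819] yaw 14.72 j [-30.6   8.5 -16.6  64.9   0.  134.6] w 0.0131
shift mm (present axes) [  1.  -12.5  61.9] turn 0.02
```

>>> {"name": "apply_moves", "arguments": {"series": [0,-6,15,0,0,0,-6,20,0,0,0,0,20,0,0,0,0,10,0,0,0,0,0,0,0]}}

```text
t: 9.65
ee_pos: [0.4424, -0.1594, 0.1166]
eef_rot: [[0.967, 0.254, -0.001], [0.254, -0.967, 0.001], [-0.001, -0.001, -1.0]]
ft_force: [0.3, -1.2, -1.8]
width: 0.0128
finger_force: 52.5
```

```bash
python3 w.py wE box_l; python3 mv.py .4427 -.159 .097 14.7
```

```text
9.65 [ 0.4424 -0.1594  0.1166] 14.715117833680141 0.012750243539311945 52.54402220249176
box_l 0.91 [187. 128. 320. 202.] [ 0.4727 -0.1511] [103. 100. 101.]
t 9.75 at [ 0.4431 -0.16    0.1177] yaw 14.7 j [-29.6  10.5 -23.8  55.7  -0.  135.7] w 0.0129
shift mm (present axes) [-0.1 -1.1 20.7] turn 0.0
```

View pics/wE.png

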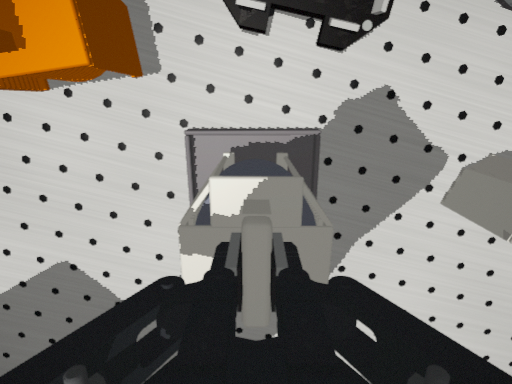

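The tray is centred around the cassette (columns 187 to 320), so I'll lower and release.

>>> {"name": "apply_moves", "arguments": {"series": [0,-1,8,0,0,0,0,8,0,0,0,0,4,0,0,0,0,2,0,0,0,0,0,0,0,0,0,0,0,0.2,0,0,0,0,0.5,0,0,0,0,1,0,0,0,0,1,0,0,0,0,1,0,0,0,0,1,0,0,-25,0,1,0,0,-40,0,1,0,0,-40,0,1,0,0,-40,0,1,0,0,0,0,1]}}

```text
t: 11.75
ee_pos: [0.444, -0.1598, 0.2435]
eef_rot: [[0.967, 0.254, 0.006], [0.254, -0.967, -0.003], [0.005, 0.005, -1.0]]
ft_force: [-0.6, 0.6, 0.2]
width: 0.0855
finger_force: 0.0
```

```bash
python3 w.py wF fin_l box_l plat_l; python3 fit1.py wF fin_l l .004 .423 -.164 14.7;python3 mv.py .53 .05 .303 20
```

```text
11.75 [ 0.444  -0.1598  0.2435] 14.696184820208606 0.08549368807936254 0.0
fin_l 0.96 [ 56.   0. 178.  99.] [0.5323 0.012 ] [171.  98.   4.]
box_l 0.82 [210. 122. 298. 169.] [ 0.4712 -0.1522] [102.  99. 100.]
plat_l 0.9 [227.   0. 350.  70.] [ 0.5917 -0.1586] [50. 48. 47.]
fin_l l 1.0 [ 423. -164.] 14.7 bar [np.float64(442.3), np.float64(-158.9)]
t 11.95 at [ 0.4415 -0.1584  0.239 ] yaw 14.69 j [-29.6   6.2 -11.2  72.8  -0.  135.8] w 0.0855
shift mm (present axes) [ 138.4 -179.2  -64. ] turn -5.31
```

View pics/wF_ov.png

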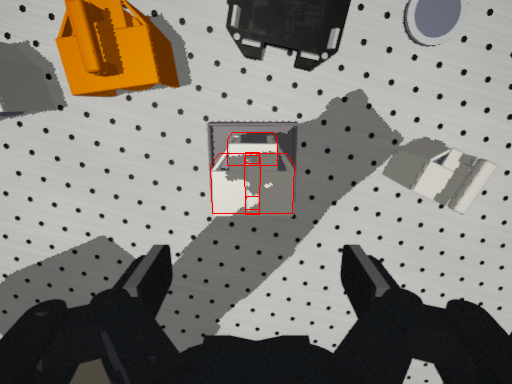

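fin_l sits in the large tray exactly where the overlay predicts, at (252,180). Next I'll measure the empty large platform from closer.

>>> {"name": "apply_moves", "arguments": {"series": [45,9,-10,0,1,45,9,-10,0,1,45,9,-10,0,1,0,0,0,0,1,0,0,0,0,1]}}

```text
t: 12.58
ee_pos: [0.5786, -0.1503, 0.2685]
eef_rot: [[0.967, 0.254, -0.004], [0.254, -0.967, 0.001], [-0.003, -0.002, -1.0]]
ft_force: [0.1, 0.1, 0.9]
width: 0.0857
finger_force: 0.0
```

```bash
python3 w.py wG plat_l
cat > fitp.py <<'E'
import sys,pickle
from h import *
n,q,x,y,w=sys.argv[1:6];im,k,R=pickle.load(open(n+'.pkl','rb'))
q0=np.array([float(x)*1e3,float(y)*1e3,np.radians(float(w))*50,35])
def poly(c,z): return np.array([[-65+c,-65,z],[65-c,-65,z],[65,-65+c,z],[65,65-c,z],[65-c,65,z],[-65+c,65,z],[-65,65-c,z],[-65,20,z],[-47,20,z],[-47,-20,z],[-65,-20,z],[-65,-65+c,z]])
def sp(v,S=4):
    P=[v[0]/1e3,v[1]/1e3,v[2]/50];a=np.zeros((384*S,512*S),np.uint8)
    A=poly(v[3],22.);B=poly(v[3],0.)
    pa,pb=[np.round(proj(k,T(P,X))*S).astype(np.int32) for X in(A,B)]
    cv2.fillPoly(a,[pa],1)
    for i in range(12):
        j=(i+1)%12;cv2.fillConvexPoly(a,np.array([pa[i],pa[j],pb[j],pb[i]]),1)
    return cv2.resize(a.astype(np.float32),(512,384),interpolation=cv2.INTER_AREA),pa/S
best=None
for r in R[q]:
    mk=r['pixels'].astype(np.uint8);mk=cv2.morphologyEx(mk,cv2.MORPH_CLOSE,np.ones((5,5),np.uint8)).astype(np.float32)
    f=lambda v:(lambda g:1-np.minimum(g,mk).sum()/np.maximum(g,mk).sum())(sp(v)[0])
    for t in (0,.5,-.5):
        p=q0+[0,0,t*10,0]
        m=minimize(f,p,method='Nelder-Mead',options=dict(initial_simplex=[p,p+[8,0,0,0],p+[0,8,0,0],p+[0,0,6,0],p+[0,0,0,6]],xatol=.1,fatol=1e-4))
        if best is None or m.fun<best.fun:best=m
v=best.x;print(round(best.fun,3),v[:2].round(1),'yaw',np.degrees(v[2]/50).round(2),'chamfer',v[3].round(1))
cv2.polylines(im,[sp(v)[1].astype(np.int32)],True,(255,0,0),1)
X,Y=float(sys.argv[6])/2,float(sys.argv[7])/2
cv2.polylines(im,[proj(k,T([v[0]/1e3,v[1]/1e3,v[2]/50],[[-X,-Y,22],[X,-Y,22],[X,Y,22],[-X,Y,22]])).astype(np.int32)],True,(0,255,0),1)
cv2.imwrite(f'pics/{n}_ov.png',im[:,:,::-1])
E
python3 fitp.py wG plat_l .632 -.151 5 95 103
```

```text
12.575 [ 0.5786 -0.1503  0.2685] 14.706082898630118 0.08565343478343028 0.0
plat_l 0.96 [213.  61. 323. 174.] [ 0.6375 -0.1513] [65. 64. 62.]
0.014 [ 631.6 -152.6] yaw 3.32 chamfer 25.1
```

View pics/wG_ov.png

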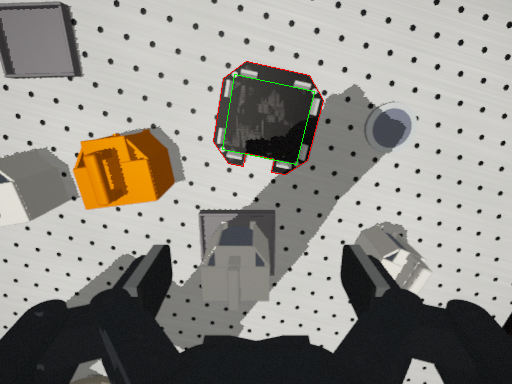

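The platform fit is tight: centre (0.6316, -0.1526), yaw 3.3°, notch at (257,165). Now over to new_l.

>>> {"name": "apply_moves", "arguments": {"series": [-6,-55,5,0,1,-6,-55,5,0,1,-6,-55,5,0,1,-6,-55,5,0,1,-5,-54,5,0,1,-5,-54,5,0,1,0,0,0,-5,1,0,0,0,-4,1,0,0,0,0,1]}}

```text
t: 13.8
ee_pos: [0.4625, 0.1577, 0.2405]
eef_rot: [[0.916, 0.401, 0.0], [0.401, -0.916, -0.0], [0.0, 0.0, -1.0]]
ft_force: [-0.6, 1.0, -0.4]
width: 0.0851
finger_force: 0.0
```

```bash
python3 w.py wH new_l; python3 fit1.py wH new_l l 0 .4442 .151 24; python3 mv.py .4625 .1585 .091 24
```

```text
13.8 [0.4625 0.1577 0.2405] 23.640529480410954 0.0850904566653939 0.0
new_l 0.6 [212. 128. 294. 211.] [0.4613 0.1592] [178. 177. 170.]
new_l l 0.072 [444.5 149.3] 24.9 bar [np.float64(462.6), np.float64(157.7)]
t 13.9 at [0.463  0.1575 0.2404] yaw 23.58 j [  9.4   8.2  -8.6  73.2  -0.  165.8] w 0.0857
shift mm (present axes) [ -0.1  -1.1 149.4] turn -0.42
```

View pics/wH_ov.png

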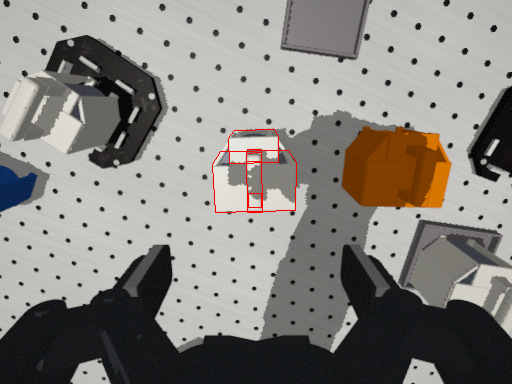

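>>> {"name": "apply_moves", "arguments": {"series": [0,0,35,-1,1,0,0,40,0,1,0,0,40,0,1,0,0,34,0,1,0,0,0,0,1,0,0,0,0,0,0,0,0,0,0,0,0,0,0,0,0,0,0,0,0,0,0,0,0,0,0,0,0,0,0,0,0,0,0,0,0,0,-5,0,0,0,0,-20,0,0,0,0,-40,0,0,0,0,-45,0,0,0,0,-45,0,0,0,0,-10,0,0,0,0,0,0,0,0,0,0,0,0]}}

```text
t: 16.4
ee_pos: [0.4624, 0.1577, 0.254]
eef_rot: [[0.909, 0.418, -0.004], [0.418, -0.909, -0.001], [-0.004, -0.001, -1.0]]
ft_force: [-1.2, -0.4, -2.3]
width: 0.0133
finger_force: 51.4
```

```bash
python3 w.py wI new_l; python3 mv.py .6316 -.1526 .255 3.3
python3 - <<'E'
import cv2,numpy as np
cv2.imwrite('pics/cmp.png',np.hstack([cv2.imread('pics/wE.png')[150:384,150:360],cv2.imread('pics/wI.png')[150:384,150:360]]))
E
```

```text
16.4 [0.4624 0.1577 0.254 ] 24.686271383106643 0.013278068551368394 51.40138864517212
new_l 0.83 [177. 147. 333. 321.] [0.3803 0.1196] [153. 152. 146.]
new_l 0.75 [403. 233. 512. 333.] [ 0.43   -0.1668] [159. 158. 151.]
t 16.5 at [0.4625 0.1578 0.2543] yaw 24.69 j [  9.4   8.2  -6.7  75.3  -0.  164.7] w 0.0132
shift mm (present axes) [ 24.  352.6  -1. ] turn 21.39
```

View pics/cmp.png

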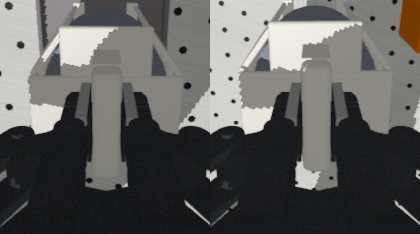

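The bar is held about 3 mm farther forward than fin_l's was (7 px in the comparison), so I'll correct for that and carry new_l over.

>>> {"name": "apply_moves", "arguments": {"series": [2,28,0,0,0,3,50,0,0,0,3,50,0,0,0,3,50,0,0,0,3,50,0,0,0,3,50,0,0,0,2,46,0,0,0,2,28,0,0,0,0,0,0,7,0,0,0,0,7,0,0,0,0,7,0,0,0,0,0,0,0,0,0,0,0]}}

```text
t: 18.12
ee_pos: [0.6294, -0.1529, 0.2554]
eef_rot: [[0.998, 0.066, -0.001], [0.066, -0.998, 0.0], [-0.001, -0.0, -1.0]]
ft_force: [-0.4, -0.7, -1.9]
width: 0.0133
finger_force: 51.4
```

```bash
python3 mv.py .6286 -.1528 .135 3.3
```

```text
t 18.12 at [ 0.6294 -0.1529  0.2554] yaw 3.81 j [-20.7  26.3  18.4  82.1  -0.  155.4] w 0.0133
shift mm (present axes) [ -0.7  -0.1 120.4] turn 0.51
```

>>> {"name": "apply_moves", "arguments": {"series": [-1,0,30,0,0,0,0,40,0,0,0,0,35,0,0,0,0,13,0,0,0,0,0,0,0,0,0,0,0,0]}}

```text
t: 18.88
ee_pos: [0.6298, -0.1535, 0.1401]
eef_rot: [[0.998, 0.065, 0.003], [0.065, -0.998, -0.001], [0.003, 0.001, -1.0]]
ft_force: [0.2, 0.1, -2.9]
width: 0.0131
finger_force: 51.3
```

```bash
python3 w.py wJ plat_l; python3 mv.py .6286 -.1528 .1135 3.3
```

```text
18.875 [ 0.6298 -0.1535  0.1401] 3.7117420334198385 0.01308757020608513 51.28457307815552
plat_l 0.82 [183. 116. 323. 206.] [ 0.6602 -0.1506] [62. 61. 59.]
t 18.98 at [ 0.6298 -0.1535  0.1402] yaw 3.7 j [-20.8  28.    4.8  66.6  -0.  155.5] w 0.0129
shift mm (present axes) [-1.3 -0.8 26.7] turn 0.4
```

View pics/wJ.png

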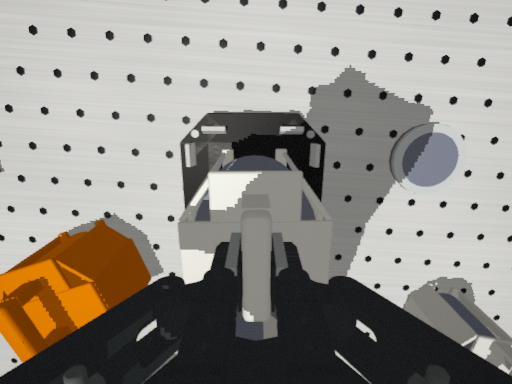

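The tabs at columns 190 and 315 straddle the cassette symmetrically, so I'll lower, release and retreat up.

>>> {"name": "apply_moves", "arguments": {"series": [-1,-1,10,0,0,0,0,8,0,0,0,0,5,0,0,0,0,3,0,0,0,0,1,0,0,0,0,0,0,0,0,0,0,0,0.2,0,0,0,0,0.5,0,0,0,0,1,0,0,0,0,1,0,0,0,0,1,0,0,0,0,1,0,0,-25,0,1,0,0,-40,0,1,0,0,-40,0,1,0,0,-35,0,1,0,0,0,0,1]}}

```text
t: 21.1
ee_pos: [0.6292, -0.1528, 0.2551]
eef_rot: [[0.998, 0.064, 0.006], [0.064, -0.998, -0.002], [0.006, 0.003, -1.0]]
ft_force: [-0.4, 0.0, 0.1]
width: 0.0854
finger_force: 0.0
```

```bash
python3 w.py wK fin_l new_l;for q in fin_l new_l; do python3 fit1.py wK $q l .022 .6116 -.1538 3.3;done;  python3 mv.py .45 .36 .25 165
```

```text
21.1 [ 0.6292 -0.1528  0.2551] 3.692294197382748 0.0853669288872874 0.0
fin_l 0.77 [214. 253. 288. 343.] [ 0.4421 -0.1604] [111. 110. 107.]
fin_l 0.72 [ 80. 191. 178. 281.] [0.5279 0.0053] [162.  89.   3.]
new_l 0.66 [213. 135. 294. 220.] [ 0.6172 -0.1526] [169. 168. 161.]
fin_l l 1.0 [ 611.6 -153.8] 3.3 bar [np.float64(631.6), np.float64(-152.6)]
new_l l 0.064 [ 607.1 -154. ] 3.3 bar [np.float64(627.1), np.float64(-152.9)]
t 21.25 at [ 0.6272 -0.1521  0.2503] yaw 3.69 j [-20.7  26.1  17.2  81.2  -0.  155.6] w 0.0853
shift mm (present axes) [-143.9 -522.4    0.7] turn -161.31
```

View pics/wK_ov.png

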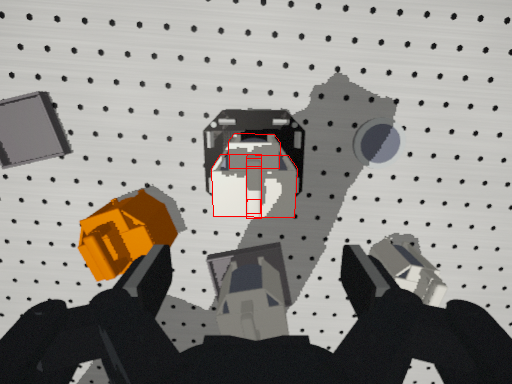

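The overlay agrees with new_l seated between the tabs, at about -4 mm in x and yaw 3.3°. I have now viewed 15 pictures, one over the allowance of 14, so from here I'll check by numbers only. Next I'll flip the wrist half a turn and go to fin_s.

>>> {"name": "apply_moves", "arguments": {"series": [0,0,0,-10,1,0,0,0,-10,1,0,0,0,-10,1,0,0,0,-10,1,0,0,0,-10,1,0,0,0,-10,1,0,0,0,-10,1,0,0,0,-10,1,0,0,0,-10,1,0,0,0,-10,1,0,0,0,-10,1,0,0,0,-10,1,0,0,0,-10,1,0,0,0,-10,1,0,0,0,-10,1,0,0,0,-10,1,0,0,0,0,1]}}

```text
t: 23.38
ee_pos: [0.6269, -0.1519, 0.2495]
eef_rot: [[-0.959, 0.283, -0.003], [0.283, 0.959, 0.001], [0.003, 0.0, -1.0]]
ft_force: [-0.0, 0.5, 0.4]
width: 0.0852
finger_force: 0.0
```

>>> {"name": "apply_moves", "arguments": {"series": [31,44,0,0,1,31,44,0,0,1,31,44,0,0,1,31,44,0,0,1,31,44,0,0,1,31,44,0,0,1,31,44,0,0,1,32,45,0,0,1,32,45,0,0,1,32,44,0,0,1,0,0,0,-1,1,0,0,0,0,1]}}

```text
t: 24.88
ee_pos: [0.4509, 0.3597, 0.2504]
eef_rot: [[-0.964, 0.265, -0.001], [0.265, 0.964, -0.001], [0.001, -0.002, -1.0]]
ft_force: [-1.1, 0.0, -0.1]
width: 0.0852
finger_force: 0.0
```

```bash
python3 w.py wL fin_s plat_s new_s; for q in fin_s new_s; do python3 fit1.py wL $q s .022 .430 .365 -14.5; done; python3 mv.py .4494 .360 .1125 165.5
```

```text
24.875 [0.4509 0.3597 0.2504] 164.6310102349909 0.08516092039807047 0.0
fin_s 0.79 [224. 139. 290. 216.] [0.463  0.3558] [177. 175. 168.]
fin_s 0.77 [  1. 235.  85. 340.] [0.5367 0.0292] [137.  68.   1.]
fin_s 0.64 [274.   0. 352.  48.] [0.3189 0.4561] [ 38.  75. 131.]
plat_s 0.74 [205. 111. 309. 215.] [0.4462 0.3603] [51. 50. 49.]
fin_s s 0.13 [432.1 366.6] -11.9 bar [np.float64(451.7), np.float64(362.5)]
t 25.07 at [0.4519 0.3587 0.2512] yaw 164.53 j [30.5 17.9  5.4 77.5 -0.  45.9] w 0.0855
shift mm (present axes) [  2.8   0.6 138.7] turn -0.97Traceback (most recent call last):
  File "fit1.py", line 14, in <module>
    f=best.x;P=[f[0]/1e3,f[1]/1e3,f[2]/50]
      ^^^^^^
AttributeError: 'NoneType' object has no attribute 'x'
```

>>> {"name": "apply_moves", "arguments": {"series": [2,2,35,-2,1,0,0,40,0,1,0,0,40,0,1,0,0,23,0,1,0,0,0,0,1,0,0,0,0,0,0,0,0,0,0,0,0,0,0,0,0,0,0,0,0,0,0,0,0,0,0,0,0,0,0,0,0,0,0,0,0,0,-5,0,0,0,0,-20,0,0,0,0,-30,0,0,0,0,-40,0,0,0,0,-40,0,0,0,0,-5,0,0,0,0,0,0,0,0,0,0,0,0]}}

```text
t: 27.58
ee_pos: [0.449, 0.3618, 0.251]
eef_rot: [[-0.973, 0.23, -0.003], [0.23, 0.973, -0.002], [0.003, -0.003, -1.0]]
ft_force: [-0.3, -1.6, -1.7]
width: 0.0134
finger_force: 49.4
```

```bash
python3 w.py wM fin_s plat_s; python3 mv.py .650 .153 .252 197
cat > col.py <<'E'
import sys,cv2,numpy as np
for n in sys.argv[1:]:
    g=cv2.imread(f'pics/{n}.png')[:,:,1].astype(int)
    print(n,'rows170-240 col250-262:',g[170:240:2,250:263].mean(1).round().astype(int))
    print(' near end 280-350',g[280:350:2,250:263].mean(1).round().astype(int))
E
python3 col.py wD wE wI wM
```

```text
27.575 [0.449  0.3618 0.251 ] 166.69050975716522 0.01337037597547638 49.36986207962036
fin_s 0.79 [194. 161. 316. 317.] [0.5417 0.3367] [152. 151. 145.]
fin_s 0.7 [276.   0. 354.  54.] [0.3161 0.4552] [ 44.  85. 146.]
fin_s 0.69 [  1. 231.  75. 333.] [0.5372 0.0305] [148.  76.   2.]
plat_s 0.73 [205. 111. 309. 184.] [0.4263 0.3666] [55. 53. 52.]
plat_s 0.6 [  0. 327.  27. 373.] [ 0.6368 -0.0582] [41. 40. 39.]
t 27.73 at [0.4493 0.362  0.2517] yaw 166.69 j [30.9 18.1  5.7 77.7 -0.  44.2] w 0.0133
shift mm (present axes) [-243.4 -157.2   -0.4] turn -30.31
wD rows170-240 col250-262: [ 72  72  73 128 167 162 162 152 141 141 141 141 141 141 139 124 124 124
 124 124 124 123 137 121 123 124 126 133 139 139 139 140 139 139 140]
 near end 280-350 [139 139 139 139 139 139 138 139 138 138 138 138 138 138 138 138 138 138
 137 138 138 137 149 132  69  68  68  68  68  68  38  26  26  26  24]
wE rows170-240 col250-262: [ 66  67  68 128 206 231 198 196 190 159 152 151 132 133 132 116 115 116
 116 116 116 116 127 114 115 117 119 125 130 130 131 132 132 131 131]
 near end 280-350 [131 131 131 130 131 131 130 131 130 130 130 130 130 130 130 130 129 130
 130 130 129 129 129 123 119 116 118 117 117 116  54  24  24  23  22]
wI rows170-240 col250-262: [ 95 199 234 237 237 236 236 235 235 234 231 214 137 122 122 122 122 122
 122 142 120 121 123 126 133 137 137 138 138 138 138 138 138 138 138]
 near end 280-350 [137 137 137 137 137 137 137 138 137 137 137 137 137 136 137 137 137 136
 136 136 132 167 181 186 179 169 174 161 154 114  42  25  25  25  26]
wM rows170-240 col250-262: [ 93  92  99  93  85  93  92  72  61 137 192 125 124 125 125 125 122 173
 138 124 132 142 170 198 205 212 214 214 214 214 213 212 190 163 148]
 near end 280-350 [124 124 124 124 124 124 124 124 124 124 124 123 123 123 123 123 123 123
 121 168 194 195 191 142 180 194 194 194 195 192  83  22  21  20  21]
```

```bash
cat > ends.py <<'E'
import sys,pickle
from h import *
# name, tcp x y z yaw, far row, near row
n=sys.argv[1];x,y,z,w,f,r=map(float,sys.argv[2:])
im,k,R=pickle.load(open(n+'.pkl','rb'));w=np.radians(w)
for dz in (.022,.026):
    a=[(ray(k,[[256,v]],z+dz)[0][:2]-[x,y])@[np.cos(w),np.sin(w)]*1e3 for v in(f,r)]
    print(n,dz,np.round(a,1),'len',round(a[0]-a[1],1),'centre',round(sum(a)/2,1))
E
python3 ends.py wD .634 -.1514 .1851 5.68 214 325; python3 ends.py wE .4424 -.1594 .1166 14.7 214 325; python3 ends.py wI .4624 .1577 .254 24.69 208 321; python3 ends.py wM .449 .3618 .251 166.7 205 318
python3 fitp.py wL plat_s .4505 .361 -13.5 72 80;python3 fitp.py wM plat_s .4505 .361 -13.5 72 80
```

```text
wD 0.022 [ 28.2 -32.4] len 60.5 centre -2.1
wD 0.026 [ 29.7 -28.8] len 58.5 centre 0.5
wE 0.022 [ 28.1 -32.6] len 60.7 centre -2.2
wE 0.026 [ 29.7 -29. ] len 58.7 centre 0.3
wI 0.022 [ 30.9 -30.4] len 61.3 centre 0.2
wI 0.026 [ 32.4 -26.9] len 59.2 centre 2.8
wM 0.022 [ 31.7 -29. ] len 60.7 centre 1.4
wM 0.026 [ 33.1 -25.6] len 58.7 centre 3.8
0.425 [452.4 360.6] yaw -10.41 chamfer 25.5
0.339 [425.2 365.6] yaw -9.55 chamfer 53.4
```

>>> {"name": "apply_moves", "arguments": {"series": [-25,-15,0,0,0,-42,-27,0,0,0,-45,-28,0,0,0,-45,-28,0,0,0,-42,-27,0,0,0,-30,-19,0,0,0,-18,-11,0,0,0,0,0,0,-7,0,0,0,0,-8,0,0,0,0,-8,0,0,0,0,-7,0,0,0,0,0,0,0,0,0,0,0]}}

```text
t: 29.35
ee_pos: [0.6545, 0.1547, 0.2528]
eef_rot: [[-0.958, -0.285, -0.001], [-0.285, 0.958, -0.0], [0.001, 0.0, -1.0]]
ft_force: [-0.6, -1.1, -2.5]
width: 0.0132
finger_force: 49.3
```

```bash
python3 mv.py .6538 .1541 .12 196.7; python3 w.py wN box_s; python3 -c "
import pickle,numpy as np
from h import *
im,k,R=pickle.load(open('wN.pkl','rb'))
print(proj(k,T([.650,.153,np.radians(16.7)],M['ts'][0])).round())"
```

```text
t 29.35 at [0.6545 0.1547 0.2528] yaw -163.42 j [  6.5  29.4  22.9  83.5  -0.  -10.1] w 0.0132
shift mm (present axes) [  0.7  -0.4 132.8] turn -360.12
29.35 [0.6545 0.1547 0.2528] -163.42215127410125 0.013209386790361115 49.34006631374359
box_s 0.9 [219. 126. 295. 186.] [0.6413 0.1508] [107. 104. 105.]
[[223. 125.]
 [222. 126.]
 [291. 125.]
 [292. 126.]
 [225. 185.]
 [224. 188.]
 [289. 185.]
 [290. 188.]]
```

>>> {"name": "apply_moves", "arguments": {"series": [1,0,30,0,0,0,0,45,0,0,0,0,40,0,0,0,0,18,0,0,0,0,0,0,0,0,0,0,0,0]}}

```text
t: 30.2
ee_pos: [0.6544, 0.1545, 0.1214]
eef_rot: [[-0.958, -0.287, 0.002], [-0.287, 0.958, 0.0], [-0.002, -0.0, -1.0]]
ft_force: [0.2, 0.3, -1.0]
width: 0.013
finger_force: 49.3
```

```bash
python3 mv.py .6538 .1541 .096 196.7; python3 w.py wO box_s; python3 -c "
import pickle,numpy as np
from h import *
im,k,R=pickle.load(open('wO.pkl','rb'))
print(proj(k,T([.650,.153,np.radians(16.7)],M['ts'][0])).round()[::2])"
```

```text
t 30.2 at [0.6544 0.1545 0.1214] yaw -163.32 j [  6.5  31.3   7.6  66.2  -0.  -10.2] w 0.013
shift mm (present axes) [ 0.7 -0.2 25.4] turn -360.02
30.2 [0.6544 0.1545 0.1214] -163.32321405812834 0.013020906224449657 49.273717403411865
box_s 0.96 [205. 136. 312. 183.] [0.6213 0.1449] [110. 107. 108.]
[[207. 137.]
 [307. 137.]
 [212. 221.]
 [303. 221.]]
```

>>> {"name": "apply_moves", "arguments": {"series": [1,1,10,0,0,0,0,8,0,0,0,0,5,0,0,0,0,2,0,0,0,0,1,0,0,0,0,0,0,0,0,0,0,0,0.2,0,0,0,0,0.5,0,0,0,0,1,0,0,0,0,1,0,0,0,0,1,0,0,0,0,1,0,0,-25,0,1,0,0,-40,0,1,0,0,-50,0,1,0,0,-50,0,1,0,0,0,0,1]}}

```text
t: 32.42
ee_pos: [0.6546, 0.1554, 0.2649]
eef_rot: [[-0.958, -0.287, 0.009], [-0.287, 0.958, 0.001], [-0.009, -0.002, -1.0]]
ft_force: [-0.3, 0.0, -0.6]
width: 0.0854
finger_force: 0.0
```

```bash
python3 w.py wP fin_s new_s box_s; python3 fit1.py wP fin_s s .004 .669 .159 196.7;  python3 fit1.py wP new_s s .004 .669 .159 196.7; python3 mv.py .46 .355 .27 166
```

```text
32.425 [0.6546 0.1554 0.2649] -163.30092485692663 0.0853909373312574 0.0
fin_s 0.63 [106.   1. 213.  65.] [0.5459 0.0101] [104.  51.   2.]
fin_s 0.62 [227. 133. 286. 198.] [0.658  0.1554] [152. 151. 144.]
new_s 0.82 [  0.  21.  63. 106.] [ 0.6185 -0.1233] [105. 104.  98.]
box_s 0.94 [219. 124. 295. 187.] [0.6455 0.152 ] [96. 93. 94.]
box_s 0.37 [344. 173. 413. 245.] [0.6674 0.325 ] [173. 171. 164.]
fin_s s 0.232 [666.7 161.3] 211.4 bar [np.float64(649.6), np.float64(150.9)]
new_s s 1.0 [669. 159.] 196.7 bar [np.float64(649.8), np.float64(153.3)]
t 32.62 at [0.6517 0.155  0.2576] yaw -163.31 j [  6.5  29.2  23.2  84.2  -0.  -10.2] w 0.0855
shift mm (present axes) [126.2 246.7 -12. ] turn -329.31
```

>>> {"name": "apply_moves", "arguments": {"series": [27,51,-2,0,1,27,51,-2,0,1,27,51,-2,0,1,27,51,-2,0,1,26,50,-2,0,1,0,0,0,0,1,0,0,0,0,1]}}

```text
t: 33.5
ee_pos: [0.4507, 0.3596, 0.268]
eef_rot: [[-0.958, -0.288, -0.001], [-0.288, 0.958, -0.001], [0.002, -0.001, -1.0]]
ft_force: [-0.1, 0.5, -0.9]
width: 0.0854
finger_force: 0.0
```

```bash
python3 fit1.py wP fin_s s .004 .631 .147 16.7; python3 w.py wQ plat_s; python3 fitp.py wQ plat_s .4505 .361 -13.5 72 80; python3 fitp.py wQ plat_s .4505 .361 166.5 72 80; python3 mv.py .494 -.367 .27 168
```

```text
fin_s s 0.148 [635.2 149.1] 16.8 bar [np.float64(654.4), np.float64(154.8)]
33.5 [0.4507 0.3596 0.268 ] -163.26450829677896 0.0853770266075623 0.0
plat_s 0.79 [204. 104. 312. 217.] [0.4455 0.3584] [51. 50. 48.]
0.02 [452.3 361.3] yaw -10.24 chamfer 26.0
0.099 [452.7 361.3] yaw 170.31 chamfer 25.8
t 33.6 at [0.4517 0.3589 0.2683] yaw -163.39 j [30.5 17.9  7.7 79.9 -0.  13.9] w 0.0856
shift mm (present axes) [ 167.  -707.7   -1. ] turn -331.39
```

>>> {"name": "apply_moves", "arguments": {"series": [13,-54,1,0,1,13,-54,1,0,1,13,-54,1,0,1,13,-54,1,0,1,13,-54,1,0,1,13,-55,1,0,1,13,-55,1,0,1,13,-55,1,0,1,13,-55,1,0,1,13,-55,1,0,1,13,-55,1,0,1,12,-54,1,0,1,12,-54,1,0,1,0,0,0,9,1,0,0,0,9,1,0,0,0,9,1,0,0,0,0,1,0,0,0,0,1]}}

```text
t: 35.85
ee_pos: [0.4939, -0.367, 0.256]
eef_rot: [[-0.984, 0.178, -0.0], [0.178, 0.984, 0.0], [0.0, 0.0, -1.0]]
ft_force: [1.1, -0.3, -1.1]
width: 0.0855
finger_force: 0.0
```

```bash
python3 w.py wR new_s fin_s;for q in new_s fin_s; do python3 fit1.py wR $q s 0 .4747 -.364 -10.5;done; python3 mv.py .4945 -.3675 .0915 169.5
python3 - <<'E'
# bar direction and centre from bright/edge lines near the expected bar
import pickle
from h import *
im,k,R=pickle.load(open('wR.pkl','rb'))
for yaw in(-6,-10,-14):
    c=np.array([494.5,-367.5]);y=np.radians(yaw);o=c-20*np.array([np.cos(y),np.sin(y)])
    print(yaw,proj(k,T([*o/1e3,y],[[-8,0,117],[48,0,117]])).round())
g=im[:,:,1].astype(int)
for r in range(150,215,8): print(r,g[r,225:290:2])
E
```

```text
35.85 [ 0.4939 -0.367   0.256 ] 169.75560267646267 0.08548176557981689 0.0
new_s 0.87 [226. 141. 288. 208.] [ 0.504  -0.3694] [128. 127. 121.]
new_s 0.62 [390. 194. 505. 295.] [ 0.644  -0.1359] [140. 139. 134.]
fin_s 0.75 [496. 127. 512. 164.] [ 0.5214 -0.0712] [98. 51. 11.]
fin_s 0.72 [366.  24. 494. 136.] [ 0.4313 -0.1588] [160. 159. 152.]
new_s s 0.127 [ 479.  -364.9] -9.2 bar [np.float64(498.7), np.float64(-368.1)]
fin_s s 1.0 [ 474.7 -364. ] -10.5 bar [np.float64(494.4), np.float64(-367.6)]
t 36.0 at [ 0.4943 -0.3665  0.2563] yaw 169.74 j [-44.   22.4  12.4  80.1  -0.  -33.8] w 0.0852
shift mm (present axes) [ -0.3  -1.  164.8] turn 0.24
-6 [[255. 153.]
 [259. 207.]]
-10 [[257. 153.]
 [257. 207.]]
-14 [[259. 153.]
 [255. 207.]]
150 [107 122 123 123 122 123 125 123 123 122 122 123 115 106 107 106 105 105
 104 120 123 123 121 123 123 123 123 124 123 123 128 189 188]
158 [102 122 123 122 120 122 123 121 123 121 122 123 113 118 122 122 120 122
 118 115 122 122 122 121 121 122 123 120 121 188 203 190 191]
166 [110 116 122 122 123 123 123 122 123 122 121 122 114 120 121 123 121 122
 1
[... 193 characters left out ...]
 192]
182 [109 109 118 119 104 102 103  86 121 122 123 122 117 118 122 121 121 121
 118 131 215 215 216 209 170 105 103 114 206 204 192 192 191]
190 [108 109 109 111 111 115 121 110 121 122 121 122 117 117 121 121 121 123
 118 113 119 119 123 120 110 118 153 192 192 191 192 191 189]
198 [110 110 109 109 108 110 108 111 128 154 112 114 143 115 120 120 120 120
 119 138 167 161 180 179 193 193 192 192 190 190 190 189 191]
206 [110 111 110 108 110 143 192 194 194 194 193 193 195 153 122 118 118 124
 124 176 193 193 192 192 193 193 194 193 193 193 194 194 192]
214 [127 194 194 192 193 194 194 194 196 196 196 195 194 194 193 193 193 192
 191 193 192 190 190 190 191 191 192 193 193 192 190 190  88]
```

The bar runs vertically in columns 249 to 263, so it lines up with the fingers. I'll descend and grip.

>>> {"name": "apply_moves", "arguments": {"series": [0,0,35,0,1,0,0,45,0,1,0,0,50,0,1,0,0,34,0,1,0,0,0,0,1,0,0,0,0,0,0,0,0,0,0,0,0,0,0,0,0,0,0,0,0,0,0,0,0,0,0,0,0,0,0,0,0,0,0,0,0,0,-5,0,0,0,0,-20,0,0,0,0,-40,0,0,0,0,-45,0,0,0,0,-45,0,0,0,0,-10,0,0,0,0,0,0,0,0,0,0,0,0]}}

```text
t: 38.5
ee_pos: [0.4938, -0.3655, 0.2549]
eef_rot: [[-0.984, 0.179, -0.003], [0.179, 0.984, 0.003], [0.003, 0.002, -1.0]]
ft_force: [0.1, -0.2, -0.9]
width: 0.0127
finger_force: 48.8
```

```bash
python3 w.py wS new_s; python3 col.py wM wS; python3 mv.py .4523 .3613 .257 169.8
```

```text
38.5 [ 0.4938 -0.3655  0.2549] 169.6923549042217 0.01274911059077349 48.78029823303223
new_s 0.96 [198. 161. 312. 319.] [ 0.5902 -0.3852] [127. 126. 120.]
new_s 0.62 [389. 193. 501. 297.] [ 0.6432 -0.1378] [154. 153. 148.]
wM rows170-240 col250-262: [ 93  92  99  93  85  93  92  72  61 137 192 125 124 125 125 125 122 173
 138 124 132 142 170 198 205 212 214 214 214 214 213 212 190 163 148]
 near end 280-350 [124 124 124 124 124 124 124 124 124 124 124 123 123 123 123 123 123 123
 121 168 194 195 191 142 180 194 194 194 195 192  83  22  21  20  21]
wS rows170-240 col250-262: [ 69  69  67  68  68  67  68  67  67  68 110 132 118 119 119 119 119 119
 122 127 118 119 121 127 132 133 134 134 134 134 134 134 134 134 134]
 near end 280-350 [134 134 133 134 133 133 133 133 133 132 133 133 133 133 133 133 133 133
 132 141 205 210 207 207 205 206 208 198 189 204  93  26  25  23  25]
t 38.6 at [ 0.4938 -0.3656  0.2551] yaw 169.69 j [-44.   22.4  12.4  80.2  -0.  -33.7] w 0.0132
shift mm (present axes) [170.9 707.7   0.1] turn -0.11
```

>>> {"name": "apply_moves", "arguments": {"series": [6,25,-1,0,0,10,43,-1,0,0,12,52,-1,0,0,12,52,0,0,0,12,52,0,0,0,12,52,0,0,0,12,52,0,0,0,12,52,0,0,0,12,52,0,0,0,12,52,0,0,0,12,52,0,0,0,12,52,0,0,0,13,52,0,0,0,11,43,0,0,0,6,25,0,0,0,0,0,0,0,0,0,0,0,0,0]}}

```text
t: 40.72
ee_pos: [0.4575, 0.3593, 0.2594]
eef_rot: [[-0.984, 0.179, -0.001], [0.179, 0.984, -0.001], [0.001, -0.002, -1.0]]
ft_force: [-0.5, 0.6, -2.1]
width: 0.0128
finger_force: 48.9
```

```bash
python3 w.py wT plat_s; python3 col.py wT; python3 mv.py .4553 .3608 .14 169.8
```

```text
40.725 [0.4575 0.3593 0.2594] 169.6899617441982 0.012755773916618546 48.93246352672577
plat_s 0.94 [208. 105. 307. 186.] [0.4336 0.3635] [51. 50. 49.]
wT rows170-240 col250-262: [102 103 100  98  90  97  86  78  64  64 128 198 128 128 128 127 124 122
 151 177 123 132 141 169 200 207 215 218 218 218 216 204 147 128 128]
 near end 280-350 [128 128 128 128 127 127 128 128 127 127 127 127 127 127 127 127 127 127
 127 138 187 189 192 196 197 195 152 182 199 200  87  24  23  22  23]
t 40.83 at [0.4579 0.3589 0.26  ] yaw 169.62 j [30.2 18.5  7.3 78.9 -0.  40.6] w 0.013
shift mm (present axes) [  2.8   1.5 120. ] turn -0.18
```

>>> {"name": "apply_moves", "arguments": {"series": [3,1,30,0,0,0,0,40,0,0,0,0,35,0,0,0,0,15,0,0,0,0,0,0,0,0,0,0,0,0]}}

```text
t: 41.58
ee_pos: [0.4562, 0.3618, 0.1419]
eef_rot: [[-0.984, 0.179, 0.002], [0.179, 0.984, 0.001], [-0.002, 0.002, -1.0]]
ft_force: [-0.2, -0.4, -1.5]
width: 0.0133
finger_force: 48.9
```

```bash
python3 w.py wU plat_s;  python3 mv.py .4553 .3608 .1132 169.8; python3 -c "
import pickle,numpy as np
from h import *
im,k,R=pickle.load(open('wU.pkl','rb'))
print(proj(k,T([.4523,.3613,np.radians(-10.2)],[[-65,-39,22],[-65,39,22],[0,65,22],[0,-65,22]])).round())
m=R['plat_s'][0]['pixels']
for r in range(115,180,8):
  c=np.where(m[r])[0];print(r,c.min() if len(c) else 0,c.max() if len(c) else 0)"
```

```text
41.575 [0.4562 0.3618 0.1419] 169.66770723020508 0.0132760855356719 48.88527989387512
plat_s 0.95 [184. 109. 326. 232.] [0.4354 0.3637] [56. 55. 53.]
t 41.67 at [0.4562 0.362  0.142 ] yaw 169.68 j [30.5 20.9 -5.9 63.  -0.  40.9] w 0.0131
shift mm (present axes) [ 0.7 -1.4 28.8] turn -0.12
[[211. 109.]
 [301. 109.]
 [325. 181.]
 [186. 181.]]
115 204 306
123 195 313
131 189 321
139 183 326
147 184 326
155 184 325
163 185 325
171 185 324
179 186 324
```

Predicted and observed platform edges agree to 1 px. I'll lower and release.

>>> {"name": "apply_moves", "arguments": {"series": [1,-1,10,0,0,0,0,8,0,0,0,0,6,0,0,0,0,3,0,0,0,0,2,0,0,0,0,0,0,0,0,0,0,0,0.2,0,0,0,0,0.5,0,0,0,0,1,0,0,0,0,1,0,0,0,0,1,0,0,0,0,1,0,0,-25,0,1,0,0,-40,0,1,0,0,-50,0,1,0,0,-50,0,1,0,0,0,0,1]}}

```text
t: 43.8
ee_pos: [0.4558, 0.3619, 0.2811]
eef_rot: [[-0.984, 0.179, 0.008], [0.179, 0.984, 0.004], [-0.007, 0.006, -1.0]]
ft_force: [-0.8, 0.7, -0.2]
width: 0.0853
finger_force: 0.0
```

```bash
python3 w.py wV new_s fin_s; for q in new_s fin_s; do python3 fit1.py wV $q s .022 .4326 .3648 -10.2;done
python3 - <<'E'
from station import ctrl
from h import *
S={}
for c in('scene','side'):
    im=ctrl.capture(c);k=ctrl.calibration(c);L=[x for q in('fin_s','new_s') for x in ctrl.regions_of(c,q)];S[c]=(k,L)
J=[('fin_l','l',.004,(.4427,-.159,14.9)),('fin_s','s',.004,(.650,.153,16.7)),('new_l','l',.022,(.6316,-.1526,3.5)),('new_s','s',.022,(.4523,.3613,-10.2))]
for n,m,z,(cx,cy,w) in J:
    w=np.radians(w);p=np.array([cx-.02*np.cos(w),cy-.02*np.sin(w),w]);vs=[]
    for c in S:
        k,L=S[c];g=sil(k,M[m],p,z)
        best=max(L,key=lambda x:np.minimum(g,x['pixels']).sum()/np.maximum(g,x['pixels']).sum())
        mk=best['pixels'].astype(np.float32);io=np.minimum(g,mk).sum()/np.maximum(g,mk).sum();print(n,c,'IoU nominal',round(io,3))
        if io>.4:vs.append((k,mk))
    if not vs: continue
    f=lambda v:sum(1-np.minimum(g,mk).sum()/np.maximum(g,mk).sum() for k,mk in vs for g in[sil(k,M[m],[v[0]/1e3,v[1]/1e3,v[2]/50],z+v[3]/1e3)])/len(vs)
    q=np.array([p[0]*1e3,p[1]*1e3,p[2]*50,0]);r=minimize(f,q,method='Nelder-Mead',options=dict(initial_simplex=[q]+[q+d for d in np.diag([8,8,6,6.])],xatol=.1,fatol=1e-4))
    d=r.x-q;print('  fit',round(r.fun,3),'dxyz mm',d[[0,1,3]].round(1),'dyaw',np.degrees(d[2]/50).round(1))
E
```

```text
43.8 [0.4558 0.3619 0.2811] 169.69476818559457 0.08530710243486334 0.0
new_s 0.69 [225. 138. 285. 204.] [0.469  0.3576] [172. 171. 164.]
fin_s 0.87 [  1. 207.  78. 299.] [0.5329 0.0304] [141.  71.   3.]
fin_s 0.77 [280.   0. 353.  52.] [0.3148 0.4575] [ 39.  78. 137.]
fin_s 0.65 [154. 285. 177. 326.] [0.6539 0.1838] [119. 117. 111.]
new_s s 0.123 [437.  363.1] -10.0 bar [np.float64(456.7), np.float64(359.6)]
fin_s s 1.0 [432.6 364.8] -10.2 bar [np.float64(452.3), np.float64(361.3)]
fin_l scene IoU nominal 0.83
fin_l side IoU nominal 0.832
  fit 0.119 dxyz mm [-5.2  0.4 -7.1] dyaw -1.0
fin_s scene IoU nominal 0.853
fin_s side IoU nominal 0.193
  fit 0.07 dxyz mm [ 4.1  1.3 -1.1] dyaw 1.8
new_l scene IoU nominal 0.927
new_l side IoU nominal 0.0
  fit 0.061 dxyz mm [-2.2  0.3  0.6] dyaw -0.1
new_s scene IoU nominal 0.876
new_s side IoU nominal 0.806
  fit 0.145 dxyz mm [ 2.6 -0.6 -1.1] dyaw -3.2
```

```bash
python3 -c "
from station import ctrl
print(ctrl.job_done())"
```

```text
the job is handed in; nothing more can be done
None
```

I handed the job in at about 44 s: by my camera fits both finished cassettes are in their trays and both fresh ones are between the tabs facing the notches, each within about 5 mm of centre, though the hand-in returned no verdict and I viewed 15 pictures, one over the limit of 14.

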